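# Index the paint mixer's turntable and hold the flask down in its sprung ring

## Task

The touch-run paint mixer only works at its drive box: first turn the turntable (the upright post is its handle) one click counterclockwise, seen from above, so that the empty sprung ring rests in its detent at the pointer of the drive box. Then take the round-bottomed flask from its cork rest ring, stand it upright in the sprung ring, push it down until the ring is fully at the bottom of its travel, and finish while still holding the flask pressed down there. Touch the sprung ring only with the flask, and leave the jar, the cup and the brush where they are.

Things in the scene. Friction and masses are not known exactly. Their poses are not given: they have to be found in the camera images.
- axis (a point): Point on the vertical axis of the fixed mixer's aluminium turntable (radius 122 mm, on a grey base of radius 130 mm), at its upper face, 44 mm above the bench. x points level to the work station and the drive box beyond it (grey box 75 x 90 mm, 50 mm high, 145 to 220 mm from the axis, with a short steel pointer, top at 56 mm, on its inner edge); z is up.
- handle (a point): Centre of the upper end of the turntable's upright round steel post (18 mm diameter, 114 mm above the bench; it rises 70 mm from the disc, its lowest 6 mm a 28 mm wide foot). It stands 85 mm from the axis, opposite the sprung ring, and turns with the table.
- turret (a joint): Angle of the turntable in rad, growing counterclockwise seen from above. It has a detent every 60 degrees: at 0 (start, ring parked) and 1.047 (ring at the work station), also at -1.047 and 2.094; let go, the table snaps to the nearest one. Turning over the hump halfway between takes up to about 0.25 N m (3 N at the post). Stops at -1.2 and 2.25.
- ring (a point): Centre of the upper face of the sprung ring: black rubber ring, outer diameter 78 mm, hole 48 mm, 8 mm thick, on three sprung guide pins on the turntable, 75 mm from the axis. Released, its upper face is 84 mm above the bench; it moves straight down 14 mm when pressed. Nothing stands in its hole: the space under it is free down to the turntable.
- cradle (a joint): How far the sprung ring is pressed down, in m: 0 released, 0.014 at its lower stop. It begins to move at about 4.5 N and takes about 11 N at the stop, so the flask's own weight does not move it.
- station (a point): Fixed point where the centre of the released ring's upper face comes to lie when the turntable is at 1.047 (75 mm from the axis towards the drive box, 84 mm above the bench).
- flask: Loose white plastic flask, about 0.2 kg, bottom-heavy: a ball of 68 mm diameter with a straight neck, 26 mm in diameter, from 66 mm up to a 32 mm wide lip, 125 to 130 mm above its lowest point. Origin at its lowest point, z along the neck. Standing in the cork ring its lowest point is about 10 mm above the bench; seated in the sprung ring it is about 10 mm below that ring's upper face.
- jar: Bystander: loose closed grey jar with a white lid, 60 mm diameter, 75 mm high; origin at the centre of its underside.
- cup: Bystander: loose open white mixing cup, 72 mm across the rim, 75 mm high; origin at the centre of its underside.
- brush: Bystander: loose paint brush lying on the bench, 190 mm long; origin under its middle, x along its length.
- rest: Cork rest ring fixed to the bench, holding the flask at the start: outer diameter 84 mm, hole 48 mm, 20 mm high; origin at the centre of its underside.
Things that resemble listed ones, but are neither listed nor needed, are in the scene too. What is shaped like the flask but green or orange is not meant.

How it is judged:
On the way:
1. the turntable rests in its second detent with the sprung ring empty (value of joint turret between 0.98 and 1.115 rad and velocity of joint turret between -0.1 and 0.1 rad/s and contact force between flask and cradle below 0.1 N), for 0.2 s.
At the end, for the whole second after the job is handed in: Turntable in its second detent (0.98 to 1.115 rad); flask still, upright within 0.2 rad and within 10 mm of the ring's centre, bearing on the ring with over 5 N and holding it at least 11.5 of 14 mm down; gripper still on the flask (over 2 N), not on the ring (value of joint turret between 0.98 and 1.115 rad and value of joint cradle above 0.0115 m and contact force between flask and cradle above 5 N and contact force between the fingers and flask above 2 N and contact force between each of the arm, the fingers and cradle below 0.3 N and horizontal distance between flask and ring below 0.01 m and angle between flask's own z axis and vertical below 0.2 rad and linear speed of flask below 0.03 m/s); the arm keeps its last pose, push and grip.
It fails at once if the jar, the cup or the brush is moved by more than 30 mm, or the jar or cup is tipped (distance of any of jar, cup, brush from where it was at the start of the episode above 0.03 m or angle between any of jar, cup's own z axis and vertical above 0.5 rad).
It fails at once if the robot pushes on the sprung ring itself (contact force between any of the arm, the fingers and cradle above 1 N).
It also fails if it takes over 56 s, if anything falls off the work surface, if the arm or the gripper's body presses on something with over 40 N, if the wrist force passes 120 N, or if a joint passes its speed limit or range.

## Robot

A 7-joint arm with a two-finger parallel gripper is mounted at the origin on the work surface. World frame = base frame: x ahead of the robot, y to its left, z up, the work surface at z = 0. Lengths are in m, angles in rad, forces in N, time in s.
With the tool pointing down it reaches from about 0.4 to 0.9 m from the base axis. Payload 5.6 kg.
Tool frame: the origin (TCP) lies at the very end of the fingers, on their centre line; the grasp point (between the pads) lies 19 mm behind it; z points along the fingers, y is the line along which they close (so a half turn about z gives the same grasp; the last joint's range is limited). The gripper opens to 92 mm and grips with 3 to 60 N. Pads are 20 mm wide; open, the fingers measure 128 mm over their backs; the gripper's body (75 mm by 189 mm) begins 69 mm behind the grasp point.
Start: joints at [-1.258, 0.468, -0.012, 1.603, 0.006, 1.071, -0.056], TCP at [0.226, 0.609, 0.215] pointing down, gripper open.
Joint ranges: [-2.53, 2.53], [-0.31, 2.02], [-1.57, 1.55], [0.28, 2.44], [-1.29, 4.43], [0.15, 1.84], [-2.92, 2.92]. Speed limits (rad/s): [2.57, 2.57, 3.14, 3.14, 3.14, 3.14, 3.14].

## Interface

Orientations are given as a 3x3 rotation matrix whose columns are the frame's x, y, z axes.
In Python, from plant import robot, cams gives the robot as it stands.
- The arm moves only by the tool apply_moves, never from a script. Its argument "plan" is a list of rows, each an object with "travel": the shift along the tool's x, y, z in m, a list of three; "dr": the turn, a rotation vector about the tool's x, y, z in rad, a list of three. A call has 1 to 12 rows; each row shifts and turns the commanded pose from where the row before left it, along the tool's axes as they then stand; what a row does not reach is not made up. A row lasts 1/8 s, in which the tool goes at most 62.5 mm and 10.7 degrees, less where a joint would pass 70% of its speed; a pose out of reach is approached as far as the arm can. A call is refused whole if a number of a shift passes 0.0625 or a number of a turn 0.188, either way. A call with a gripper value outside its range is refused whole. "gripper" is the opening in per cent of the stroke, from 0 (shut) to 100 (fully open), set as the call begins (left out, the last holds). The fingers move at their own pace and stop on an object; "force" is the grip in N (left out, the last holds). Time passes only in rows, so rows that do not move let the fingers close. It gives the time, the measured TCP pose, the force, the opening and the grip force at its end, in the units of the state.
- robot.observe(): the state, without advancing time (a new reading comes with each control period).
- cams.grab_frame(name): name is "scene" or "top" or "wrist"; returns a dict with "image" (384x512x3 uint8, red, green, blue), "mtx" (3x3 intrinsics, pixels), "world_from_camera" (4x4, takes a point from camera to world coordinates); the wrist camera has in their place "T_tool_cam" (4x4, takes a point from camera to tool coordinates, whose origin is the TCP and whose axes are the flange's). Camera axes: x right, y up, looking along -z (the intrinsics and any distortion apply to the point x, -y, -z); pixel columns grow to the right and rows downward; lengths in m; the calibration is good to about 2 mm. A picture is of the moment at which its call begins: read the wrist's pose just before it. There is no depth.
- robot.close_job(): hands the job in; it is judged then, once.
The state is a dict: "t": time; "joints": joint angles; "joint_velocities": joint speeds; "effort": joint torques, N m; "eef_pos": TCP position; "eef_rot": TCP orientation; "ft_force": force on the tool from outside, world axes, zero at the start; "torque": the same for the moment, N m; "opening": opening from 0.0 (shut) to 1.0 (fully open); "grip_force": force on a finger pad.
Only numpy, scipy, OpenCV 4.12 (cv2) and the standard library are available. Lean on these libraries where they do the work, as an engineer would, in place of code of your own. Each camera call takes 0.05 s, during which the arm holds its last target. There are 200 camera calls.

## Working session

There is one attempt and no reset: what is moved stays moved. The work goes in short steps, Python scripts to look and compute and a tool call to move; the robot and the scene stay as the last step left them, time stands still between calls to the robot, and variables do not carry over. Pictures are saved under pics/ and viewed, at most 10 in all, crops included, and the job is handed in when it is done.

Besides the shell and the picture viewer there is one more tool, called after ">>>" as name([rows], argument=value, ...), one row to a line, values as JSON. apply_moves: Moves the arm, as the interface text tells. Its arguments: {"type":"object","properties":{"plan":{"type":"array","items":{"type":"object","properties":{"travel":{"type":"array","items":{"type":"number"}},"dr":{"type":"array","items":{"type":"number"}}}}},"gripper":{"type":"number"},"force":{"type":"number"}},"required":["plan"]}

```bash
mkdir -p pics; ls; python3 - <<'E'
from plant import robot,cams
import cv2,numpy as np,pickle
s=robot.observe(); print(s['t'],s['eef_pos'],np.round(s['eef_rot'],3),s['ft_force'],s['opening'])
d={}
for n in ('scene','top'):
    f=cams.grab_frame(n); d[n]={k:v for k,v in f.items()}
    print(n,{k:np.round(v,3) for k,v in f.items() if k!='image'})
    cv2.imwrite(f'pics/{n}0.png',cv2.resize(f['image'][:,:,::-1],(800,600),interpolation=cv2.INTER_CUBIC))
f=cams.grab_frame('wrist'); print({k:np.round(v,3) for k,v in f.items() if k!='image'})
pickle.dump(d,open('f0.pkl','wb'))
E
```

```text
pics
0.0 [0.2262707  0.60875442 0.21368482] [[-0.937  0.348 -0.   ]
 [ 0.348  0.937 -0.002]
 [-0.    -0.002 -1.   ]] [-0.66412307 -0.13609914 -0.37458044] 0.9984447761984709
scene {'mtx': array([[367.953,   0.   , 245.986],
       [  0.   , 367.953, 188.526],
       [  0.   ,   0.   ,   1.   ]]), 'world_from_camera': array([[ 0.701, -0.604,  0.38 ,  0.799],
       [ 0.713,  0.593, -0.374, -0.421],
       [ 0.001,  0.533,  0.846,  0.749],
       [ 0.   ,  0.   ,  0.   ,  1.   ]])}
top {'mtx': array([[357.275,   0.   , 250.64 ],
       [  0.   , 357.275, 188.079],
       [  0.   ,   0.   ,   1.   ]]), 'world_from_camera': array([[ 0.017,  0.98 , -0.197,  0.297],
       [-1.   ,  0.012, -0.025, -0.125],
       [-0.022,  0.197,  0.98 ,  1.076],
       [ 0.   ,  0.   ,  0.   ,  1.   ]])}
{'mtx': array([[316.248,   0.   , 253.813],
       [  0.   , 316.248, 194.457],
       [  0.   ,   0.   ,   1.   ]]), 'T_tool_cam': array([[-0.   ,  0.971,  0.239,  0.067],
       [ 1.   , -0.   ,  0.001, -0.001],
       [ 0.001,  0.239, -0.971, -0.171],
       [ 0.   ,  0.   ,  0.   ,  1.   ]])}
```

View pics/scene0.png

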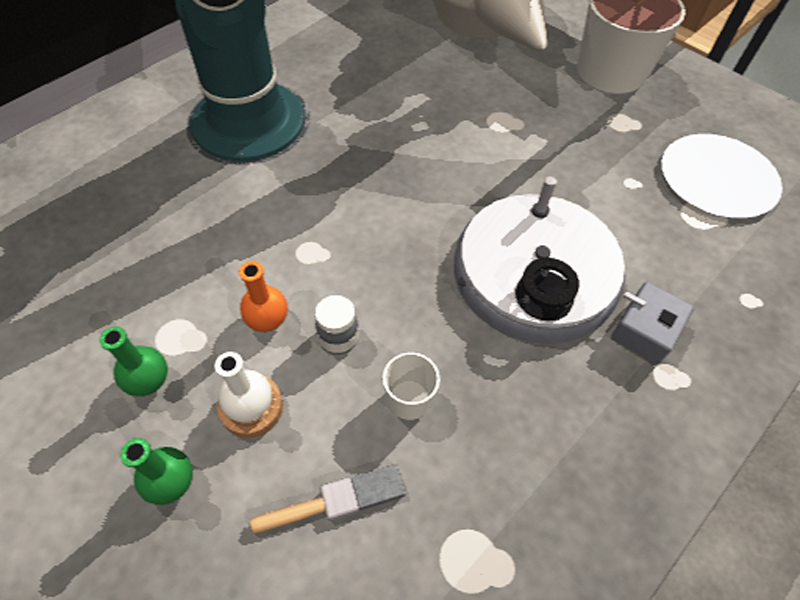

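View pics/top0.png

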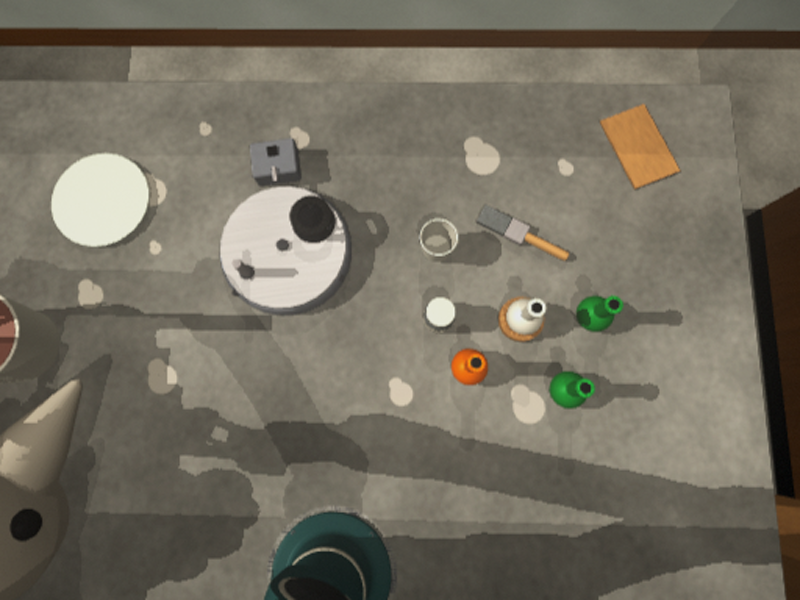

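Top view: the white flask stands in the cork ring with its lip at (537,307). The look-alikes are orange (476,363) and green (614,304) and (585,388). The jar is at (440,312), the cup at (438,237), the brush at (520,230), the ring at (312,218) and the post foot at (246,271). The scene view has the flask lip at (229,364) and the post top at (550,183).

```bash
cat > h.py <<'E'
import numpy as np,cv2
def ray(px,mtx,T):
    d=np.array([(px[0]-mtx[0,2])/mtx[0,0],-(px[1]-mtx[1,2])/mtx[1,1],-1.])
    return T[:3,3],T[:3,:3]@d
def onz(px,z,mtx,T):
    o,d=ray(px,mtx,T); return o+d*(z-o[2])/d[2]
def proj(p,mtx,T):
    q=T[:3,:3].T@(np.asarray(p)-T[:3,3]); return np.array([mtx[0,0]*q[0]/-q[2]+mtx[0,2],mtx[1,1]*-q[1]/-q[2]+mtx[1,2]])
E
python3 - <<'E'
from h import *
import pickle
d=pickle.load(open('f0.pkl','rb'))
k=1.5625
def P(n,u,v,z): print(n,u,v,np.round(onz((u/k,v/k),z,d[n]['mtx'],d[n]['world_from_camera']),3))
print('flask lip');P('scene',229,364,.14);P('top',537,307,.14)
print('handle');P('scene',550,182,.114)
print('foot');P('scene',541,210,.05);P('top',246,271,.05)
print('ring');P('scene',552,275,.084);P('top',312,216,.084)
print('box');P('scene',656,312,.05);P('top',274,158,.05)
print('ptr in/out');P('scene',628,296,.056);P('scene',645,303,.056)
print('disc');P('top',285,248,.03)
print('jar');P('scene',336,312,.075);P('top',440,312,.075)
print('cup');P('scene',411,377,.075);P('top',438,237,.075)
print('green');P('top',614,304,.13);P('scene',114,338,.13)
print('orange');P('top',476,363,.13);P('scene',251,271,.13)
a=d['top']['image'];b=d['scene']['image']
A=cv2.resize(a[110:210,130:240],(550,500),interpolation=cv2.INTER_CUBIC)
B=cv2.resize(b[105:235,285:450],(0,0),fx=500/130,fy=500/130,interpolation=cv2.INTER_CUBIC)
cv2.imwrite('pics/c1.png',cv2.resize(B,(760,600))[:,:,::-1])
cv2.imwrite('pics/c2.png',A[:,:,::-1])
E
```

```text
flask lip
scene 229 364 [ 0.468 -0.348  0.14 ]
top 537 307 [ 0.465 -0.348  0.14 ]
handle
scene 550 182 [0.546 0.175 0.114]
foot
scene 541 210 [0.547 0.176 0.05 ]
top 246 271 [0.543 0.178 0.05 ]
ring
scene 552 275 [0.642 0.063 0.084]
top 312 216 [0.642 0.051 0.084]
box
scene 656 312 [0.775 0.141 0.05 ]
top 274 158 [0.774 0.138 0.05 ]
ptr in/out
scene 628 296 [0.733 0.131 0.056]
scene 645 303 [0.756 0.138 0.056]
disc
top 285 248 [0.595 0.111 0.03 ]
jar
scene 336 312 [ 0.471 -0.19   0.075]
top 440 312 [ 0.465 -0.188  0.075]
cup
scene 411 377 [ 0.609 -0.186  0.075]
top 438 237 [ 0.607 -0.185  0.075]
green
top 614 304 [ 0.474 -0.481  0.13 ]
scene 114 338 [ 0.336 -0.425  0.13 ]
orange
top 476 363 [ 0.37  -0.245  0.13 ]
scene 251 271 [ 0.374 -0.246  0.13 ]
```

View pics/c1.png

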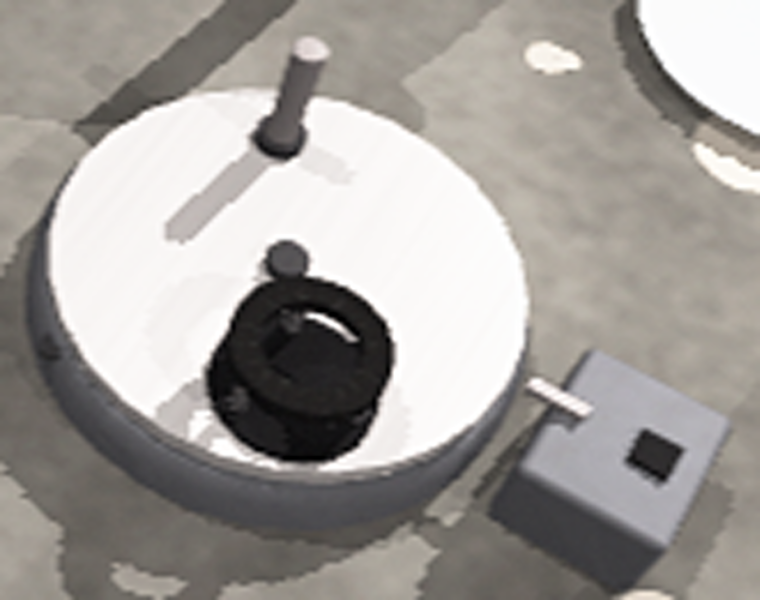

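The crop confirms the post (top at (310,48)), hub, ring and pointer. All of them match the given sizes: axis about (0.597,0.112), handle (0.546,0.177), station about (0.671,0.124). I go above the post first.

>>> apply_moves([
  {"travel":[-0.0375,-0.0245,0]},
  {"travel":[-0.0375,-0.0245,0]},
  {"travel":[-0.0375,-0.0245,0]},
  {"travel":[-0.0375,-0.0245,0]},
  {"travel":[-0.0375,-0.0245,0]},
  {"travel":[-0.0375,-0.0245,0]},
  {"travel":[-0.0375,-0.0245,0]},
  {"travel":[-0.0375,-0.0245,0]},
  {"travel":[-0.0375,-0.0245,0]},
  {"travel":[-0.0375,-0.0245,0]},
  {"travel":[-0.0375,-0.0245,0]},
  {"travel":[-0.0375,-0.0245,0]},
], gripper=100)

```text
schema error: expected keys travel, dr
```

>>> apply_moves([
  {"dr":[0,0,0.18],"travel":[0,0,0]},
  {"dr":[0,0,0.18],"travel":[0,0,0]},
  {"dr":[0,0,0.18],"travel":[0,0,0]},
  {"dr":[0,0,0],"travel":[0,0,0]},
  {"dr":[0,0,0],"travel":[0,0,0]},
])

```text
t: 0.78
eef_pos: [0.2263, 0.6092, 0.2144]
eef_rot: [[-0.627, 0.779, -0.0], [0.779, 0.627, -0.0], [-0.0, -0.0, -1.0]]
ft_force: [0.6, 0.6, 0.4]
opening: 1.006
grip_force: 0.0
```

```bash
cat >> h.py <<'E'
def wrist(name,save=True):
    from plant import robot,cams
    s=robot.observe(); f=cams.grab_frame('wrist')
    T=np.eye(4);T[:3,:3]=s['eef_rot'];T[:3,3]=s['eef_pos']
    cv2.imwrite(f'pics/{name}.png',cv2.resize(f['image'][:,:,::-1],(800,600),interpolation=cv2.INTER_CUBIC))
    np.savez(name+'.npz',mtx=f['mtx'],T=T@f['T_tool_cam'],Tt=T,im=f['image'])
    print(s['t'],np.round(s['eef_pos'],4),np.round(s['eef_rot'],3).tolist(),s['opening'],np.round(s['ft_force'],2),s['grip_force'])
    return f['mtx'],T@f['T_tool_cam'],T,s
E
python3 - <<'E'
from h import *
m,T,Tt,s=wrist('w1')
for p in [(.546,.177,.114),(.546,.177,.05),(.597,.112,.05),(.642,.055,.084)]: print(p,proj(p,m,T)*1.5625)
E
```

```text
0.775 [0.2263 0.6092 0.2144] [[-0.627, 0.779, -0.0], [0.779, 0.627, -0.0], [-0.0, -0.0, -1.0]] 1.00559125702908 [0.63 0.58 0.42] 0.0
(0.546, 0.177, 0.114) [371.75901198 935.80749357]
(0.546, 0.177, 0.05) [375.07961389 836.06454689]
(0.597, 0.112, 0.05) [374.88988743 895.5842636 ]
(0.642, 0.055, 0.084) [373.42129987 997.17564191]
```

View pics/w1.png

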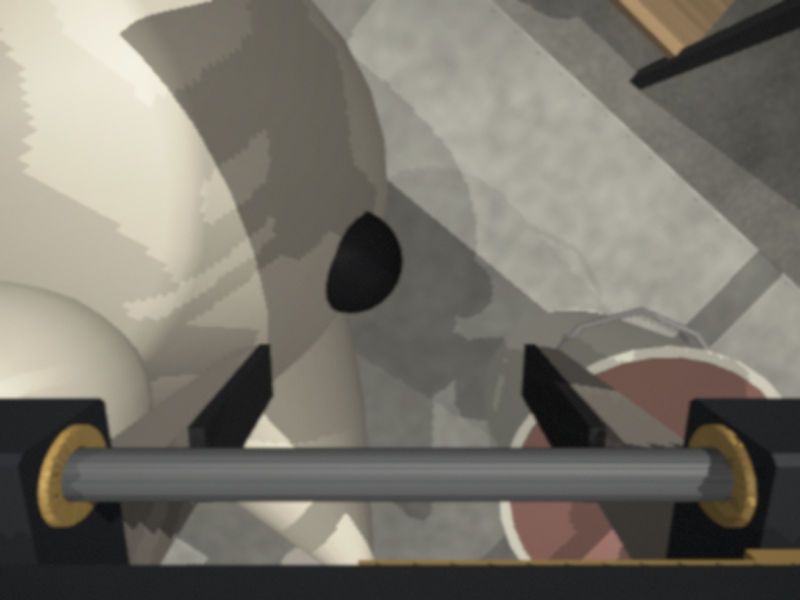

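The first call was refused whole because a row needs both keys; only the turn ran. This view shows decor below the tool: the figure at left and the pot at (640,470). I lift first, then travel.

>>> apply_moves([
  {"travel":[0,0,-0.05],"dr":[0,0,0]},
  {"travel":[0,0,-0.05],"dr":[0,0,0]},
  {"travel":[-0.0537,-0.0022,0],"dr":[0,0,0]},
  {"travel":[-0.0537,-0.0022,0],"dr":[0,0,0]},
  {"travel":[-0.0537,-0.0022,0],"dr":[0,0,0]},
  {"travel":[-0.0537,-0.0022,0],"dr":[0,0,0]},
  {"travel":[-0.0537,-0.0022,0],"dr":[0,0,0]},
  {"travel":[-0.0537,-0.0022,0],"dr":[0,0,0]},
  {"travel":[-0.0537,-0.0022,0],"dr":[0,0,0]},
  {"travel":[-0.0537,-0.0022,0],"dr":[0,0,0]},
  {"travel":[-0.0537,-0.0022,0],"dr":[0,0,0]},
  {"travel":[-0.0537,-0.0022,0],"dr":[0,0,0]},
], gripper=100)

```text
t: 2.33
eef_pos: [0.5457, 0.1748, 0.3148]
eef_rot: [[-0.626, 0.78, 0.0], [0.78, 0.626, 0.0], [0.0, 0.001, -1.0]]
ft_force: [0.0, -0.2, 0.5]
opening: 0.997
grip_force: 0.0
```

>>> apply_moves([
  {"travel":[0,0,0.04],"dr":[0,0,0]},
  {"travel":[0,0,0.04],"dr":[0,0,0]},
  {"travel":[0,0,0.04],"dr":[0,0,0]},
  {"travel":[0,0,0],"dr":[0,0,0]},
  {"travel":[0,0,0],"dr":[0,0,0]},
])

```text
t: 2.95
eef_pos: [0.5458, 0.1765, 0.1961]
eef_rot: [[-0.625, 0.78, 0.002], [0.78, 0.625, 0.001], [-0.001, 0.002, -1.0]]
ft_force: [0.8, -0.5, 1.3]
opening: 1.002
grip_force: 0.0
```

```bash
python3 - <<'E'
from h import *
m,T,Tt,s=wrist('w2')
for p in [(.546,.177,.114),(.546,.177,.05),(.597,.112,.05),(.642,.055,.084)]: print(p,proj(p,m,T)*1.5625)
E
```

```text
2.95 [0.5458 0.1765 0.1961] [[-0.625, 0.78, 0.002], [0.78, 0.625, 0.001], [-0.001, 0.002, -1.0]] 1.0022957739141076 [ 0.81 -0.46  1.3 ] 0.0
(0.546, 0.177, 0.114) [400.15188907 310.49904057]
(0.546, 0.177, 0.05) [399.30080325 285.78259677]
(0.597, 0.112, 0.05) [397.94771278 402.37741645]
(0.642, 0.055, 0.084) [397.32645508 525.78788639]
```

View pics/w2.png

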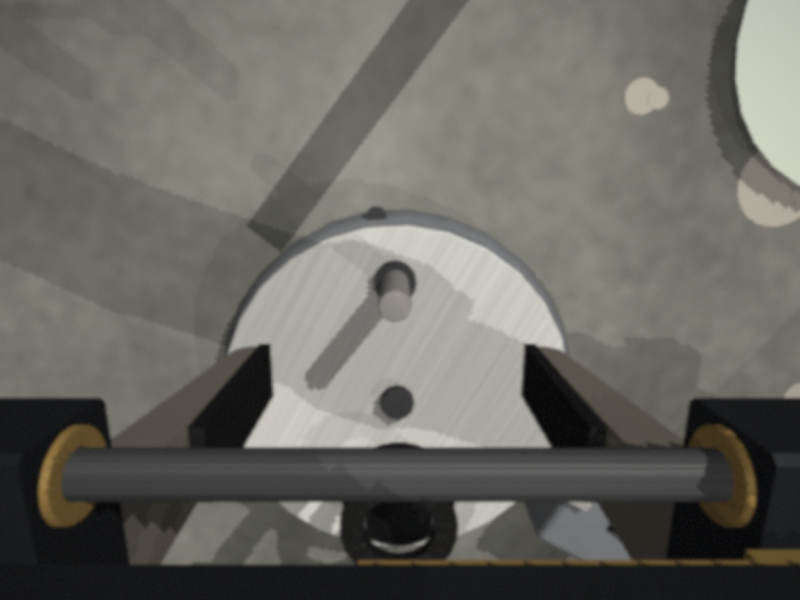

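Post top at (395,306) and hub at (397,402) are within 3 mm of the prediction. I descend over the post and grip it.

>>> apply_moves([
  {"travel":[0.002,-0.002,0.03],"dr":[0,0,0]},
  {"travel":[0,0,0.03],"dr":[0,0,0]},
  {"travel":[0,0,0.03],"dr":[0,0,0]},
  {"travel":[0,0,0.028],"dr":[0,0,0]},
  {"travel":[0,0,0],"dr":[0,0,0]},
  {"travel":[0,0,0],"dr":[0,0,0]},
])

```text
t: 3.75
eef_pos: [0.5434, 0.1771, 0.0785]
eef_rot: [[-0.625, 0.781, 0.003], [0.781, 0.625, 0.001], [-0.001, 0.003, -1.0]]
ft_force: [0.1, -0.5, -0.0]
opening: 1.001
grip_force: 0.0
```

>>> apply_moves([
  {"travel":[0,0,0],"dr":[0,0,0]},
  {"travel":[0,0,0],"dr":[0,0,0]},
  {"travel":[0,0,0],"dr":[0,0,0]},
  {"travel":[0,0,0],"dr":[0,0,0]},
  {"travel":[0,0,0],"dr":[0,0,0]},
  {"travel":[0,0,0],"dr":[0,0,0]},
  {"travel":[0,0,0],"dr":[0,0,0]},
  {"travel":[0,0,0],"dr":[0,0,0]},
], gripper=0, force=12)

```text
t: 4.75
eef_pos: [0.5422, 0.1768, 0.0766]
eef_rot: [[-0.625, 0.781, 0.0], [0.781, 0.625, 0.0], [-0.0, 0.0, -1.0]]
ft_force: [0.9, 0.5, -0.4]
opening: 0.193
grip_force: 12.0
```

>>> apply_moves([
  {"travel":[-0.0003,-0.0074,0],"dr":[0,0,-0.0873]},
  {"travel":[-0.0003,-0.0074,0],"dr":[0,0,-0.0873]},
  {"travel":[-0.0003,-0.0074,0],"dr":[0,0,-0.0873]},
  {"travel":[-0.0003,-0.0074,0],"dr":[0,0,-0.0873]},
])

```text
t: 5.25
eef_pos: [0.524, 0.1547, 0.0767]
eef_rot: [[-0.856, 0.517, 0.004], [0.517, 0.856, 0.001], [-0.003, 0.002, -1.0]]
ft_force: [4.6, 1.0, -5.8]
opening: 0.19
grip_force: 12.0
```

>>> apply_moves([
  {"travel":[-0.0003,-0.0074,0],"dr":[0,0,-0.0873]},
  {"travel":[-0.0003,-0.0074,0],"dr":[0,0,-0.0873]},
  {"travel":[-0.0003,-0.0074,0],"dr":[0,0,-0.0873]},
  {"travel":[-0.0003,-0.0074,0],"dr":[0,0,-0.0873]},
  {"travel":[-0.0003,-0.0074,0],"dr":[0,0,-0.0873]},
  {"travel":[-0.0003,-0.0074,0],"dr":[0,0,-0.0873]},
  {"travel":[-0.0003,-0.0074,0],"dr":[0,0,-0.0873]},
  {"travel":[-0.0003,-0.0074,0],"dr":[0,0,-0.0873]},
  {"travel":[0,0,0],"dr":[0,0,0]},
  {"travel":[0,0,0],"dr":[0,0,0]},
])

```text
t: 6.5
eef_pos: [0.5141, 0.0979, 0.0767]
eef_rot: [[-0.989, -0.151, 0.006], [-0.151, 0.989, 0.001], [-0.007, 0.0, -1.0]]
ft_force: [8.3, 2.1, -9.7]
opening: 0.19
grip_force: 12.0
```

>>> apply_moves([
  {"travel":[0,0,0],"dr":[0,0,0]},
  {"travel":[0,0,0],"dr":[0,0,0]},
  {"travel":[0,0,0],"dr":[0,0,0]},
  {"travel":[0,0,0],"dr":[0,0,0]},
  {"travel":[0,0,0],"dr":[0,0,0]},
  {"travel":[0,0,0],"dr":[0,0,0]},
  {"travel":[0,0,0],"dr":[0,0,0]},
  {"travel":[0,0,-0.04],"dr":[0,0,0]},
  {"travel":[0,0,-0.05],"dr":[0,0,0]},
  {"travel":[0,0,-0.05],"dr":[0,0,0]},
  {"travel":[0,0,-0.05],"dr":[0,0,0]},
], gripper=100)

```text
t: 7.88
eef_pos: [0.5106, 0.0975, 0.2683]
eef_rot: [[-0.989, -0.151, 0.0], [-0.151, 0.989, 0.0], [-0.0, 0.0, -1.0]]
ft_force: [1.2, 0.8, -0.1]
opening: 0.998
grip_force: 0.0
```

```bash
python3 - <<'E'
from h import *
from plant import cams
f=cams.grab_frame('top'); g=cams.grab_frame('scene')
A=cv2.resize(f['image'][85:210,125:245],(576,600),interpolation=cv2.INTER_CUBIC)
cv2.imwrite('pics/t2.png',A[:,:,::-1])
m,T,Tt,s=wrist('w3')
print(proj((.671,.124,.084),f['mtx'],f['world_from_camera']), proj((.671,.124,.084),m,T)*1.5625)
np.savez('top2.npz',im=f['image'],sc=g['image'])
E
```

```text
7.975 [0.5139 0.0983 0.2723] [[-0.988, -0.151, 0.01], [-0.151, 0.989, 0.003], [-0.011, 0.001, -1.0]] 0.9984440374459463 [ 0.14 -0.23  0.27] 0.0
[175.53800938 128.78730613] [400.20559295 465.88276902]
```

View pics/w3.png

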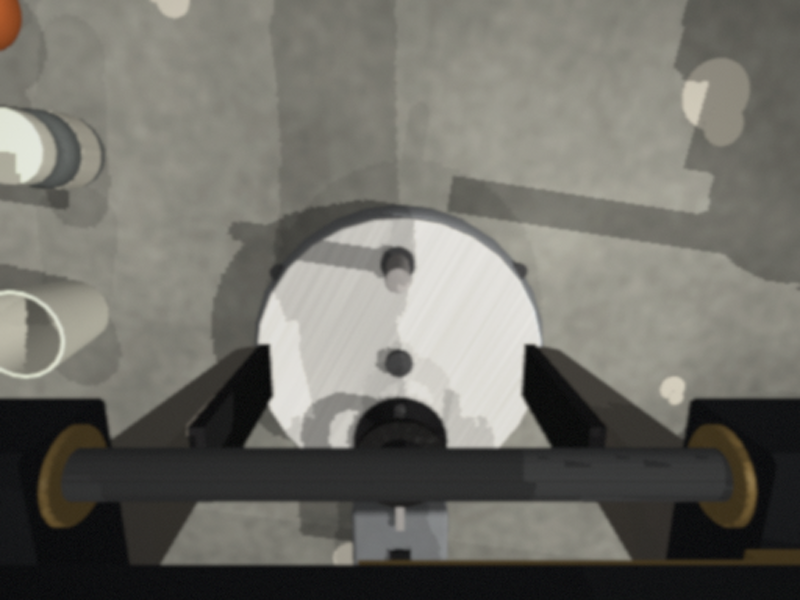

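The table rests one click on: post (398,280), hub (398,362), ring centre and pointer (400,517) line up. Now the flask.

>>> apply_moves([
  {"travel":[0.0114,-0.0434,0],"dr":[0,0,0]},
  {"travel":[0.0114,-0.0434,0],"dr":[0,0,0]},
  {"travel":[0.0114,-0.0434,0],"dr":[0,0,0]},
  {"travel":[0.0114,-0.0434,0],"dr":[0,0,0]},
  {"travel":[0.0114,-0.0434,0],"dr":[0,0,0]},
  {"travel":[0.0114,-0.0434,0],"dr":[0,0,0]},
  {"travel":[0.0114,-0.0434,0],"dr":[0,0,0]},
  {"travel":[0.0114,-0.0434,0],"dr":[0,0,0]},
  {"travel":[0.0114,-0.0434,0],"dr":[0,0,0]},
  {"travel":[0.0114,-0.0434,0],"dr":[0,0,0]},
  {"travel":[0,0,0],"dr":[0,0,0]},
  {"travel":[0,0,0],"dr":[0,0,0]},
])

```text
t: 9.52
eef_pos: [0.4634, -0.3476, 0.2651]
eef_rot: [[-0.988, -0.151, -0.002], [-0.151, 0.988, 0.002], [0.002, 0.002, -1.0]]
ft_force: [-0.5, 0.0, -0.9]
opening: 1.003
grip_force: 0.0
```

```bash
python3 - <<'E'
from h import *
m,T,Tt,s=wrist('w4')
print(proj((.4665,-.348,.14),m,T)*1.5625)
E
```

```text
9.525 [ 0.4634 -0.3476  0.2651] [[-0.988, -0.151, -0.002], [-0.151, 0.988, 0.002], [0.002, 0.002, -1.0]] 1.002738064062158 [-0.51  0.01 -0.94] 0.0
[396.94067263 301.106603  ]
```

View pics/w4.png

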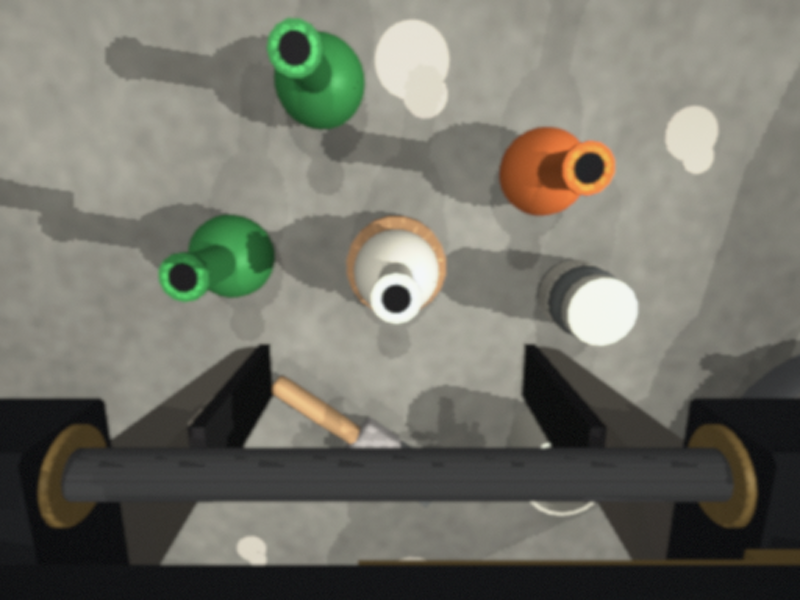

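View pics/t2.png

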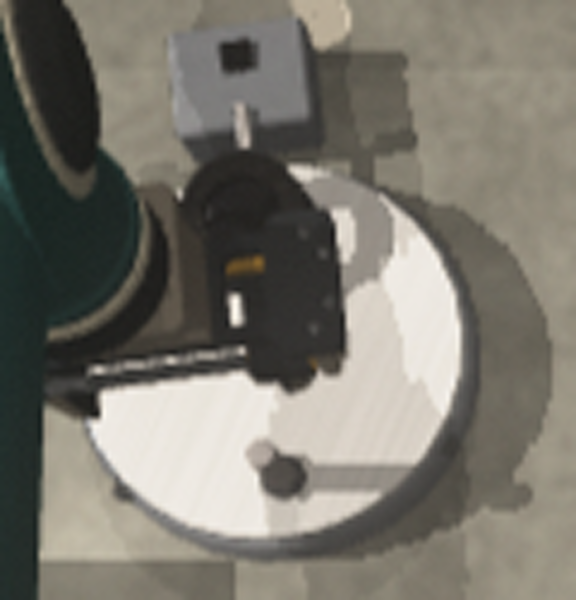

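The white flask's lip is at (396,298), within 1 mm of the prediction, and it is the only one in a cork ring. The look-alikes are green (183,278) and (294,48) and orange (588,167). I descend and grip the neck.

>>> apply_moves([
  {"travel":[-0.002,0,0.03],"dr":[0,0,0]},
  {"travel":[0,0,0.03],"dr":[0,0,0]},
  {"travel":[0,0,0.03],"dr":[0,0,0]},
  {"travel":[0,0,0.03],"dr":[0,0,0]},
  {"travel":[0,0,0.03],"dr":[0,0,0]},
  {"travel":[0,0,0.024],"dr":[0,0,0]},
  {"travel":[0,0,0],"dr":[0,0,0]},
  {"travel":[0,0,0],"dr":[0,0,0]},
])

```text
t: 10.58
eef_pos: [0.4666, -0.3479, 0.0934]
eef_rot: [[-0.988, -0.152, 0.001], [-0.152, 0.988, -0.0], [-0.001, -0.0, -1.0]]
ft_force: [-0.4, 0.1, -0.2]
opening: 0.999
grip_force: 0.0
```

>>> apply_moves([
  {"travel":[0,0,0],"dr":[0,0,0]},
  {"travel":[0,0,0],"dr":[0,0,0]},
  {"travel":[0,0,0],"dr":[0,0,0]},
  {"travel":[0,0,0],"dr":[0,0,0]},
  {"travel":[0,0,0],"dr":[0,0,0]},
  {"travel":[0,0,0],"dr":[0,0,0]},
  {"travel":[0,0,0],"dr":[0,0,0]},
  {"travel":[0,0,0],"dr":[0,0,0]},
  {"travel":[0,0,0],"dr":[0,0,0]},
  {"travel":[0,0,0],"dr":[0,0,0]},
], gripper=0, force=40)

```text
t: 11.82
eef_pos: [0.4658, -0.3483, 0.0926]
eef_rot: [[-0.989, -0.151, -0.0], [-0.151, 0.989, 0.0], [-0.0, 0.0, -1.0]]
ft_force: [-0.2, 0.7, 0.5]
opening: 0.326
grip_force: 40.0
```

>>> apply_moves([
  {"travel":[0,0,-0.01],"dr":[0,0,0]},
  {"travel":[0,0,-0.02],"dr":[0,0,0]},
  {"travel":[0,0,-0.03],"dr":[0,0,0]},
  {"travel":[0,0,-0.03],"dr":[0,0,0]},
  {"travel":[0,0,-0.03],"dr":[0,0,0]},
  {"travel":[0,0,-0.03],"dr":[0,0,0]},
  {"travel":[0,0,0],"dr":[0,0,0]},
  {"travel":[0,0,0],"dr":[0,0,0]},
  {"travel":[0,0,0],"dr":[0,0,0]},
])

```text
t: 12.95
eef_pos: [0.465, -0.3478, 0.241]
eef_rot: [[-0.989, -0.151, -0.002], [-0.151, 0.989, 0.001], [0.002, 0.002, -1.0]]
ft_force: [0.2, 0.8, -1.6]
opening: 0.328
grip_force: 40.0
```

```bash
python3 - <<'E'
from h import *
from plant import cams
m,T,Tt,s=wrist('w5')
g=cams.grab_frame('scene'); np.savez('sc5.npz',im=g['image'])
M,W=g['mtx'],g['world_from_camera']
p=s['eef_pos']; c=proj(p,M,W); print(c, proj(p-[0,0,.081],M,W))
c=c.astype(int); x0,y0=max(c[0]-60,0),max(c[1]-65,0)
B=cv2.resize(g['image'][y0:y0+130,x0:x0+120],(480,520),interpolation=cv2.INTER_CUBIC); print(x0,y0)
C=cv2.resize(np.load('w5.npz')['im'][150:330,180:330],(0,0),fx=2,fy=2)
out=np.zeros((520,790,3),np.uint8);out[:,:480]=B;out[:C.shape[0],485:485+C.shape[1]]=C
cv2.imwrite('pics/c5.png',out[:,:,::-1])
E
```

```text
12.95 [ 0.465  -0.3478  0.241 ] [[-0.989, -0.151, -0.002], [-0.151, 0.989, 0.001], [0.002, 0.002, -1.0]] 0.32830357732705606 [ 0.18  0.83 -1.58] 39.999645352363586
[130.96524236 204.59867074] [143.00439809 227.24276777]
70 139
```

View pics/c5.png

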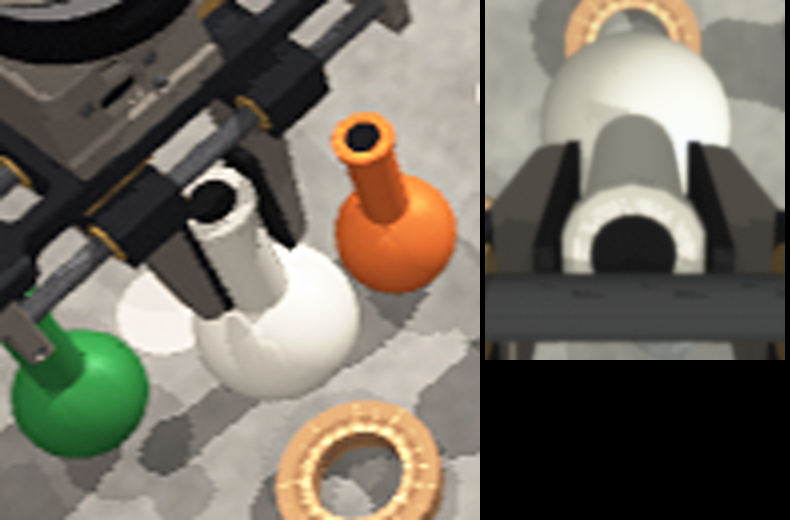

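The crop shows the flask hanging upright in the fingers, clear of the cork ring (360,490). Next I refine the station from the turned post and hub.

```bash
python3 - <<'E'
from h import *
w=np.load('w3.npz');k=1.5625
h=onz((398/k,280/k),.114,w['mtx'],w['T']);f=onz((398/k,261/k),.05,w['mtx'],w['T']);a=onz((398/k,360/k),.052,w['mtx'],w['T']);p=onz((400/k,517/k),.056,w['mtx'],w['T'])
print(h,f,a,p)
H=(h+f)/2
u=(p-H)[:2];u/=np.linalg.norm(u);print('station',H[:2]+.160*u, np.degrees(np.arctan2(u[1],u[0])))
from plant import robot
s=robot.observe();R=s['eef_rot'];print(s['eef_pos'])
print(R.T@(np.array([.671,.124,s['eef_pos'][2]])-s['eef_pos']))
E
```

```text
[0.51211633 0.09772658 0.114     ] [0.50974526 0.0975442  0.05      ] [0.5923932  0.11021293 0.052     ] [0.74030208 0.13471949 0.056     ]
station [0.66887976 0.12317213] 9.183947033976676
[ 0.46529126 -0.34801097  0.24138334]
[-2.74681920e-01  4.35500036e-01  6.13398295e-05]
```

>>> apply_moves([
  {"travel":[-0.0228,0.0363,0],"dr":[0,0,0]},
  {"travel":[-0.0228,0.0363,0],"dr":[0,0,0]},
  {"travel":[-0.0228,0.0363,0],"dr":[0,0,0]},
  {"travel":[-0.0228,0.0363,0],"dr":[0,0,0]},
  {"travel":[-0.0228,0.0363,0],"dr":[0,0,0]},
  {"travel":[-0.0228,0.0363,0],"dr":[0,0,0]},
  {"travel":[-0.0228,0.0363,0],"dr":[0,0,0]},
  {"travel":[-0.0228,0.0363,0],"dr":[0,0,0]},
  {"travel":[-0.0228,0.0363,0],"dr":[0,0,0]},
  {"travel":[-0.0228,0.0363,0],"dr":[0,0,0]},
  {"travel":[-0.0228,0.0363,0],"dr":[0,0,0]},
  {"travel":[-0.0228,0.0363,0],"dr":[0,0,0]},
])

```text
t: 14.55
eef_pos: [0.6706, 0.1247, 0.2416]
eef_rot: [[-0.989, -0.151, -0.001], [-0.151, 0.989, -0.0], [0.001, -0.0, -1.0]]
ft_force: [0.2, -0.5, -2.6]
opening: 0.329
grip_force: 40.0
```

>>> apply_moves([
  {"travel":[0,0,0],"dr":[0,0,0]},
  {"travel":[0,0,0],"dr":[0,0,0]},
  {"travel":[0,0,0],"dr":[0,0,0]},
  {"travel":[0,0,0.02],"dr":[0,0,0]},
  {"travel":[0,0,0.02],"dr":[0,0,0]},
  {"travel":[0,0,0.02],"dr":[0,0,0]},
  {"travel":[0,0,0],"dr":[0,0,0]},
  {"travel":[0,0,0],"dr":[0,0,0]},
  {"travel":[0,0,0],"dr":[0,0,0]},
])

```text
t: 15.68
eef_pos: [0.671, 0.1238, 0.1835]
eef_rot: [[-0.989, -0.151, 0.002], [-0.151, 0.989, 0.0], [-0.002, 0.0, -1.0]]
ft_force: [0.1, -0.1, -2.3]
opening: 0.323
grip_force: 40.0
```

```bash
python3 - <<'E'
from h import *
from plant import cams
m,T,Tt,s=wrist('w6')
g=cams.grab_frame('scene'); t=cams.grab_frame('top'); np.savez('sc6.npz',im=g['image'],t=t['image'])
M,W=g['mtx'],g['world_from_camera']
c=proj((.67,.1235,.1),M,W).astype(int); x0,y0=c[0]-60,c[1]-70
print(x0,y0,proj((.67,.1235,.084),M,W),proj(s['eef_pos'],M,W))
B=cv2.resize(g['image'][y0:y0+130,x0:x0+120],(480,520),interpolation=cv2.INTER_CUBIC)
C=cv2.resize(np.load('w6.npz')['im'][150:330,180:330],(0,0),fx=2,fy=2)
out=np.zeros((520,790,3),np.uint8);out[:,:480]=B;out[:C.shape[0],485:485+C.shape[1]]=C
cv2.imwrite('pics/c6.png',out[:,:,::-1])
E
```

```text
15.675 [0.671  0.1238 0.1835] [[-0.989, -0.151, 0.002], [-0.151, 0.989, 0.0], [-0.002, 0.0, -1.0]] 0.3231949715533464 [ 0.09 -0.13 -2.34] 39.9996417760849
322 93 [380.06969935 167.60468824] [396.08789837 138.72415144]
```

View pics/c6.png

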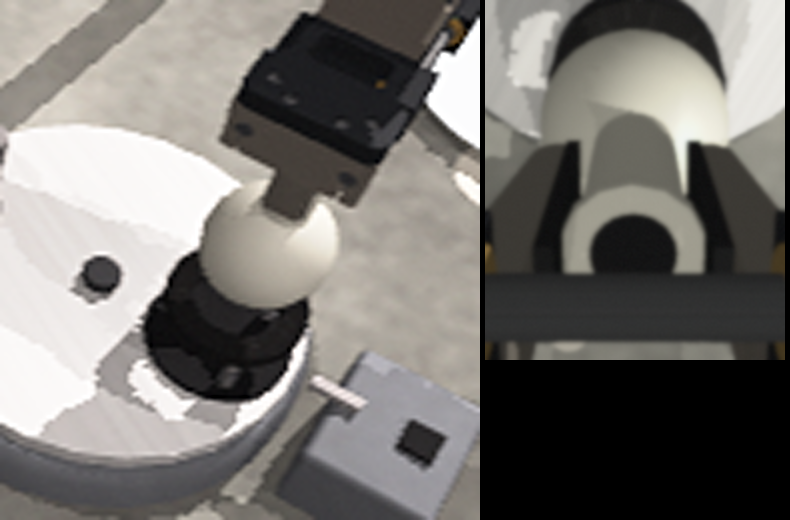

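The crop shows the ball (270,250) above the ring, with the pointer at (340,390). I lower it until contact.

>>> apply_moves([
  {"travel":[0,0,0.01],"dr":[0,0,0]},
  {"travel":[0,0,0.01],"dr":[0,0,0]},
  {"travel":[0,0,0.004],"dr":[0,0,0]},
  {"travel":[0,0,0],"dr":[0,0,0]},
  {"travel":[0,0,0],"dr":[0,0,0]},
])

```text
t: 16.45
eef_pos: [0.6703, 0.1236, 0.1586]
eef_rot: [[-0.989, -0.151, -0.0], [-0.151, 0.989, -0.0], [0.0, -0.0, -1.0]]
ft_force: [0.7, 0.0, -1.1]
opening: 0.324
grip_force: 40.0
```

>>> apply_moves([
  {"travel":[0,0,0.003],"dr":[0,0,0]},
  {"travel":[0,0,0.003],"dr":[0,0,0]},
  {"travel":[0,0,0],"dr":[0,0,0]},
  {"travel":[0,0,0],"dr":[0,0,0]},
])

```text
t: 16.95
eef_pos: [0.6709, 0.1237, 0.1532]
eef_rot: [[-0.989, -0.151, 0.001], [-0.151, 0.989, 0.0], [-0.001, 0.0, -1.0]]
ft_force: [0.3, 0.5, 2.9]
opening: 0.324
grip_force: 40.0
```

>>> apply_moves([
  {"travel":[0,0,0.003],"dr":[0,0,0]},
  {"travel":[0,0,0.003],"dr":[0,0,0]},
  {"travel":[0,0,0],"dr":[0,0,0]},
  {"travel":[0,0,0],"dr":[0,0,0]},
])

```text
t: 17.45
eef_pos: [0.6711, 0.1237, 0.1473]
eef_rot: [[-0.989, -0.151, 0.002], [-0.151, 0.989, 0.0], [-0.002, 0.0, -1.0]]
ft_force: [0.6, 0.1, 6.7]
opening: 0.325
grip_force: 40.0
```

>>> apply_moves([
  {"travel":[0,0,0.003],"dr":[0,0,0]},
  {"travel":[0,0,0.003],"dr":[0,0,0]},
  {"travel":[0,0,0],"dr":[0,0,0]},
  {"travel":[0,0,0],"dr":[0,0,0]},
])

```text
t: 17.95
eef_pos: [0.6723, 0.124, 0.1425]
eef_rot: [[-0.988, -0.151, 0.005], [-0.151, 0.988, 0.001], [-0.005, 0.0, -1.0]]
ft_force: [2.2, -0.7, 9.0]
opening: 0.325
grip_force: 40.0
```

>>> apply_moves([
  {"travel":[0,0,0.002],"dr":[0,0,0]},
  {"travel":[0,0,0],"dr":[0,0,0]},
  {"travel":[0,0,0],"dr":[0,0,0]},
  {"travel":[0,0,0],"dr":[0,0,0]},
])

```text
t: 18.45
eef_pos: [0.6735, 0.1242, 0.1421]
eef_rot: [[-0.988, -0.151, 0.008], [-0.151, 0.989, 0.002], [-0.008, 0.001, -1.0]]
ft_force: [2.5, -0.2, 14.4]
opening: 0.329
grip_force: 40.0
```

>>> apply_moves([
  {"travel":[0,0,0.001],"dr":[0,0,0]},
  {"travel":[0,0,0],"dr":[0,0,0]},
  {"travel":[0,0,0],"dr":[0,0,0]},
  {"travel":[0,0,0],"dr":[0,0,0]},
  {"travel":[0,0,0],"dr":[0,0,0]},
  {"travel":[0,0,0],"dr":[0,0,0]},
  {"travel":[0,0,0],"dr":[0,0,0]},
  {"travel":[0,0,0],"dr":[0,0,0]},
])

```text
t: 19.45
eef_pos: [0.674, 0.1243, 0.1419]
eef_rot: [[-0.988, -0.151, 0.009], [-0.151, 0.988, 0.002], [-0.009, 0.001, -1.0]]
ft_force: [1.4, 0.2, 17.9]
opening: 0.319
grip_force: 40.0
```

```bash
python3 - <<'E'
from h import *
from plant import cams
m,T,Tt,s=wrist('w7')
g=cams.grab_frame('scene')['image']; M=np.load('sc6.npz')['im']
# compare flask look in wrist frame (slip/tilt) with the held-in-air frame
a=np.load('w6.npz')['im'];b=np.load('w7.npz')['im']
def lip(i):
    q=i[235:290,205:310].astype(int); d=(q.sum(2)<120); ys,xs=np.nonzero(d[:,25:75]); return xs.mean()+230,ys.mean()+235,len(xs)
print(lip(a),lip(b))
E
```

```text
19.45 [0.674  0.1243 0.1419] [[-0.988, -0.151, 0.009], [-0.151, 0.988, 0.002], [-0.009, 0.001, -1.0]] 0.31905938915123283 [ 1.38  0.24 17.86] 40.0029981136322
(np.float64(253.7352162400706), np.float64(275.2144748455428), 1133) (np.float64(253.9299191374663), np.float64(275.76999101527406), 1113)
```

The height no longer changes while the force rises to 18 N, so the ring is at its stop. The flask has not slipped in the grip. I hand in.

```bash
python3 -c "
from plant import robot
print(robot.close_job())"
```

```text
the job is handed in; nothing more can be done
None
```

I turned the table one click counterclockwise, seated the white flask in the sprung ring, and handed the job in with the flask held pressed down at the ring's stop (about 18 N at the wrist, 40 N grip, t ≈ 19.5 s). No verdict came back.

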